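# Load and lock the slogging-spanner rack

### The job

Put the slogging ring spanners in order for the service van: each belongs on the slanted peg that its ring fits closely, so move the large one, which hangs on the small peg, to its own peg and hang the small one from the bench, both pushed home against the board with the handle down the slope and let go. Then lock them in: take the keeper's black-knobbed lever through its stepped gate, swing, across, swing and back into the locking pocket, so that the bail lies over the peg tips. Leave the medium spanner on its peg and do not push or knock over the things on the bench.

Things in the scene. Friction and masses are not known exactly. Their poses are not given: they have to be found in the camera images.
- rack: Grey sheet-steel rack, fixed, 378 mm wide. Origin on the bench under the peg row; x away from the robot, y left, z up. Its flat board slopes from the lower front edge (x -0.136, z 0.010) through (0, 0.109) to the upper edge (0.06, 0.15). Board normal in this frame (-0.588, 0, 0.809), up the slope (0.809, 0, 0.588). Pegs stand square on the board, so they point up at 54 degrees to the robot.
- peg_large (a point): On the axis of the thick peg (28 mm diameter, left end of the row), 7 mm out from the board: the ring centre of a spanner pushed home lies here within 3 mm. Axes: x up the slope, y left along the row, z out along the peg. All pegs stand 40 mm out of the board, the last 10 mm tapered; they are 90 mm apart.
- peg_medium (a point): The same point, with the same axes, of the 22 mm peg in the middle of the row.
- peg_small (a point): The same point, with the same axes, of the 16 mm peg at the right end of the row. At the start the large spanner hangs on this peg.
- spanner_large: Large slogging (striking) ring spanner, dark steel, 0.5 kg, 174 mm long, starts lying on the board on the small peg, ring up the slope. Origin on the underside, below the grip point (centre of mass); x towards the ring, z out of the upper side. Ring 56 mm, 14 mm thick, bore 33 mm, centre at x 0.062; handle 26 mm wide, 12 thick (z 0.001 to 0.013), x -0.054 to 0.037; striking block to x -0.084.
- ring_large (a point): Centre of the large spanner's ring, at half thickness; z along the bore.
- spanner_medium: Medium slogging ring spanner, 156 mm long: ring 47 mm, bore 27 mm, ring centre at x 0.056, handle 24 mm wide; axes as for the large one. Hangs already on its own peg in the middle and stays there.
- ring_medium (a point): Centre of the medium spanner's ring.
- spanner_small: Small slogging ring spanner, 0.27 kg, 138 mm long, lying flat on the bench in front of the rack, at the right or the left. Origin on the underside, below the grip point (centre of mass); x towards the ring, z up. Ring 39 mm, 14 mm thick, bore 21 mm, centre at x 0.050; handle 22 mm wide, 12 thick (z 0.001 to 0.013), x -0.038 to 0.033; striking block 27 mm wide to x -0.068.
- ring_small (a point): Centre of the small spanner's ring.
- keeper_axis (a point): Fixed point on the axis about which the keeper swings and along which it slides (parallel to the rack's y), 50 mm up the slope from the peg row and 46 mm out from the board; axes as the peg points. It is not the lever's place along the axis. The bail reaches 64 mm from the axis, over y -0.11 to 0.13 of the rack: when open, keep a ring held over the pegs clear of it.
- keeper_knob (a point): Centre of the 24 mm black ball knob on the end of the keeper's lever, 75 mm from the axis. It stands clear of the gate and can be pinched along the rack's y by fingers that point square to the board. Lever and bail (a wire bow reaching over the pegs) are one piece. The gate is a curved guard of 42 mm radius about the axis.
- keeper (a joint): Swing of lever and bail, 0 to 1.571 rad; friction 0.16 N m holds it. 0 (open): lever about straight up in the world, 45 degrees up the slope from the board's normal, bail out from the board. As it grows the lever swings towards the robot; at 1.571 (closed) it points nearly level to the robot, 45 degrees down the slope from the normal, and the bail lies over the peg tips. Starts at 0 to 0.2.
- keeper_bar (a joint): Shift of the keeper along its axis, 0 to 0.024 m, growing to the right (-y of the rack), friction 2 N, starts at 0. The stepped gate: at shift 0 the lever swings only from 0 to 0.785 rad; there it crosses to shift 0.024; there it swings on to 1.571; there it goes back left to shift about 0.007, the end of the locking pocket, where it cannot swing. The slot gives 2 mm play.
- sanding_block: Wooden sanding block 47 x 94 x 22 mm on the bench, a bystander; origin under its middle.
- oil_bottle: Blue oil bottle with a pointed nozzle, 53 mm wide, 126 mm tall, standing in front of the rack; bystander; origin under its middle.
- tape_measure: Yellow tape measure 66 x 80 x 38 mm, bystander; origin under its middle.
- red_tin: Red tin, 66 mm across, 125 mm tall, standing right of the rack; bystander; origin under its middle.

How it is judged:
On the way:
1. the large and the small spanner hang home on their own pegs, let go, while the keeper is still open (distance between ring_large and peg_large below 0.008 m and angle between the z axis of spanner_large and the z axis of peg_large, either way round below 0.15 rad and distance between ring_small and peg_small below 0.008 m and angle between the z axis of spanner_small and the z axis of peg_small, either way round below 0.15 rad and value of joint keeper below 1 rad and contact force between the fingers and spanner_large below 0.5 N and contact force between the fingers and spanner_small below 0.5 N and angle between the x axis of spanner_large and the x axis of peg_large, either way round below 0.4 rad and angle between the x axis of spanner_small and the x axis of peg_small, either way round below 0.4 rad), for 0.2 s.
At the end, for the whole second after the job is handed in: Each ring centre within 8 mm of its own peg's seat point, ring and peg axes within 0.15 rad; handles of the large and small spanner within 0.4 rad of straight down the slope; both at rest and released; keeper swung past 1.45 rad and shifted back into the pocket (shift under 13 mm) (distance between ring_large and peg_large below 0.008 m and angle between the z axis of spanner_large and the z axis of peg_large, either way round below 0.15 rad and distance between ring_medium and peg_medium below 0.008 m and angle between the z axis of spanner_medium and the z axis of peg_medium, either way round below 0.15 rad and distance between ring_small and peg_small below 0.008 m and angle between the z axis of spanner_small and the z axis of peg_small, either way round below 0.15 rad and value of joint keeper above 1.45 rad and value of joint keeper_bar below 0.013 m and linear speed of each of spanner_large, spanner_small below 0.02 m/s and angle between the x axis of spanner_large and the x axis of peg_large, either way round below 0.4 rad and angle between the x axis of spanner_small and the x axis of peg_small, either way round below 0.4 rad); the robot touches nothing.
It fails at once if the medium spanner leaves its seat on its peg (distance between ring_medium and peg_medium above 0.012 m).
It fails at once if the sanding block is moved more than 25 mm or tipped (distance of sanding_block from where it was at the start of the episode above 0.025 m or angle between sanding_block's own z axis and vertical above 0.4 rad).
It fails at once if the oil bottle is moved more than 25 mm or tipped (distance of oil_bottle from where it was at the start of the episode above 0.025 m or angle between oil_bottle's own z axis and vertical above 0.4 rad).
It fails at once if the tape measure is moved more than 25 mm or tipped (distance of tape_measure from where it was at the start of the episode above 0.025 m or angle between tape_measure's own z axis and vertical above 0.4 rad).
It fails at once if the red tin is moved more than 25 mm or tipped (distance of red_tin from where it was at the start of the episode above 0.025 m or angle between red_tin's own z axis and vertical above 0.4 rad).
It also fails if it takes over 72 s, if anything falls off the work surface, if the arm or the gripper's body presses on something with over 40 N, if the wrist force passes 120 N, or if a joint passes its speed limit or range.

### The arm

A 6-joint arm with a two-finger parallel gripper is mounted at the origin on a cart in front of the work surface, level with it; the furniture and walls round the work are solid. World frame = base frame: x ahead of the robot, y to its left, z up, the work surface at z = 0. Lengths are in m, angles in rad, forces in N, time in s.
With the tool pointing down it reaches from about 0.375 to 0.9 m from the base axis. Payload 3.1 kg.
Tool frame: the origin (TCP) lies midway between the tips of the shut fingers; the grasp point (between the pads) lies robot.grip_depth behind it (robot.grip_depth is the distance from the TCP to the grasp point, in m); z points along the fingers, y is the line along which they close (so a half turn about z gives the same grasp; the last joint's range is limited). The gripper opens to 87 mm and grips with 3 to 60 N. Pads are 19 mm wide; open, the fingers measure 117 mm over their backs; the gripper's body (75 mm by 190 mm) begins 51 mm behind the grasp point.
Start: joints at [1.159, 0.527, 1.433, -0, 1.181, -0.178], TCP at [0.145, 0.608, 0.223] pointing down, gripper open.
Joint ranges: [-3.08, 3.08], [-0.75, 2.2], [0.22, 2.44], [-1.43, 4.57], [0, 2.65], [-2.85, 2.85]. Speed limits (rad/s): [2.79, 2.79, 3.14, 3.14, 3.14, 3.14].

### API

Orientations are given as a unit quaternion [x, y, z, w].
In Python, from rig import robot gives the robot as it stands.
- The arm moves only by the shell command python3 nudge.py 'ROWS' [OPENING] [FORCE]. ROWS is a JSON list of rows, 1 to 20 of them, each of 4 numbers: dx, dy, dz in m, then a turn about the tool's z in rad; each row shifts and turns the commanded pose from where the row before left it, along the tool's axes as they then stand; what a row does not reach is not made up. A row lasts 1/12 s, in which the tool goes at most 0.0417 m and 0.125 rad, less where a joint would pass 70% of its speed; a pose out of reach is approached as far as the arm can. OPENING is the finger opening in m, set as the command begins (- or left out keeps the last). The fingers move at their own pace and stop on an object; FORCE is the grip in N (left out, the last holds). Time passes only in rows, so rows that do not move let the fingers close. It prints the time, the measured TCP pose, the force, the opening and the grip force at its end.
- robot.get_obs(): the state, without advancing time (a new reading comes with each control period).
- robot.camera(name): name is "scene" or "top"; returns a dict with "img" (400x640x3 uint8, red, green, blue), "fx", "fy", "cx", "cy" (pixels), "xyz" and "attitude" of the camera in the world. Camera axes: x right, y down, z forward; pixel columns grow to the right and rows downward; lengths in m; the calibration is good to about 2 mm. A picture is of the moment at which its call begins. There is no depth.
- robot.hand_in(): hands the job in; it is judged then, once.
The state is a dict: "time": time; "q": joint angles; "joint_velocities": joint speeds; "joint_torque": joint torques, N m; "position": TCP position; "tool_rot": TCP orientation; "ft_force": force on the tool from outside, world axes, zero at the start; "moment": the same for the moment, N m; "grip_width": finger opening in m; "grip_force": force on a finger pad.
Only numpy, scipy, OpenCV 4.12 (cv2) and the standard library are available. Lean on these libraries where they do the work, as an engineer would, in place of code of your own. Each camera call takes 0.05 s, during which the arm holds its last target. There are 200 camera calls.

## Working session

There is one attempt and no reset: what is moved stays moved. The work goes in short steps, Python scripts to look and compute and a shell command to move; the robot and the scene stay as the last step left them, time stands still between calls to the robot, and variables do not carry over. Pictures are saved under pics/ and viewed, at most 10 in all, crops included, and the job is handed in when it is done.

```bash
ls; mkdir -p pics; python3 - <<'E'
from rig import robot
import cv2
o=robot.get_obs(); print({k:o[k] for k in('time','position','tool_rot','ft_force','grip_width')}, robot.grip_depth)
for n in('scene','top'):
    c=robot.camera(n); cv2.imwrite(f'pics/{n}0.png',c['img'][:,:,::-1]); print(n,c['fx'],c['fy'],c['cx'],c['cy'],c['xyz'],c['attitude'])
E
```

```text
nudge.py
pics
rig.py
{'time': 0.0, 'position': array([0.14447286, 0.60731295, 0.22157167]), 'tool_rot': array([ 1.16649658e-01,  9.93172538e-01, -1.03305130e-03, -3.15636855e-04]), 'ft_force': array([-0.21112437, -0.15638569, -0.15227594]), 'grip_width': 0.0868673604119591} 0.0187
scene 452.3015579740401 452.3015579740401 318.680609479764 195.24367536024513 [-0.15750075 -1.06254928  0.77680033] [ 0.8092161  -0.26162649  0.155677   -0.50247941]
top 495.47094986730707 495.47094986730707 323.1236418647195 197.9787959936802 [ 0.24960339 -0.05083712  1.62693342] [-0.69986287  0.70803004 -0.0689417   0.06428436]
```
View pics/scene0.png

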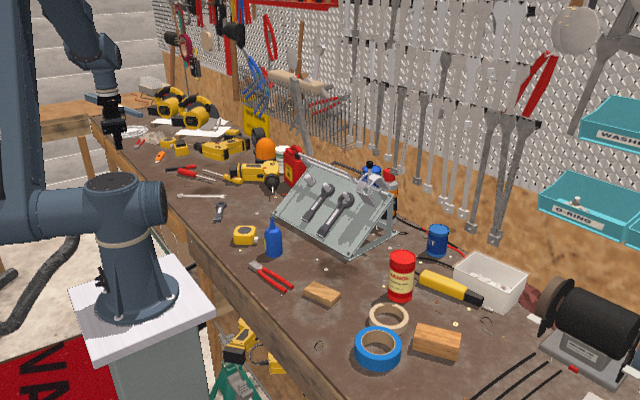

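View pics/top0.png

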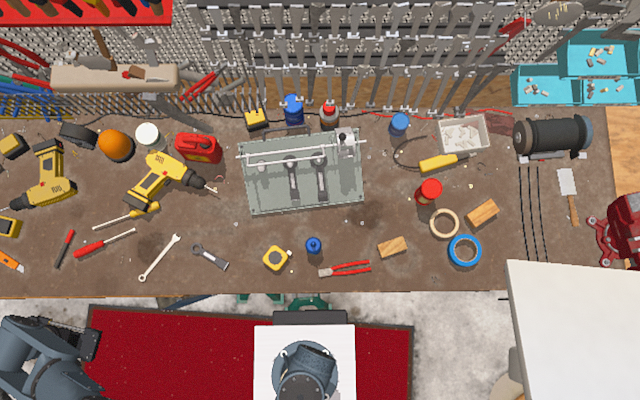

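The top view shows the rack at about (302,172), the small spanner at (210,257), the tape at (275,258) and the bottle at (313,245). The sanding block is at (392,246), the tin at (430,190) and the knob near (342,136). In the scene view the rack is at about (335,208). Next I'll zoom in on both.

```bash
python3 - <<'E'
import cv2
a=cv2.imread('pics/top0.png')[115:225,225:385]; cv2.imwrite('pics/topc.png',cv2.resize(a,None,fx=5,fy=5,interpolation=cv2.INTER_CUBIC))
a=cv2.imread('pics/scene0.png')[140:270,260:410]; cv2.imwrite('pics/scenec.png',cv2.resize(a,None,fx=4.5,fy=4.5,interpolation=cv2.INTER_CUBIC))
E
```

View pics/topc.png

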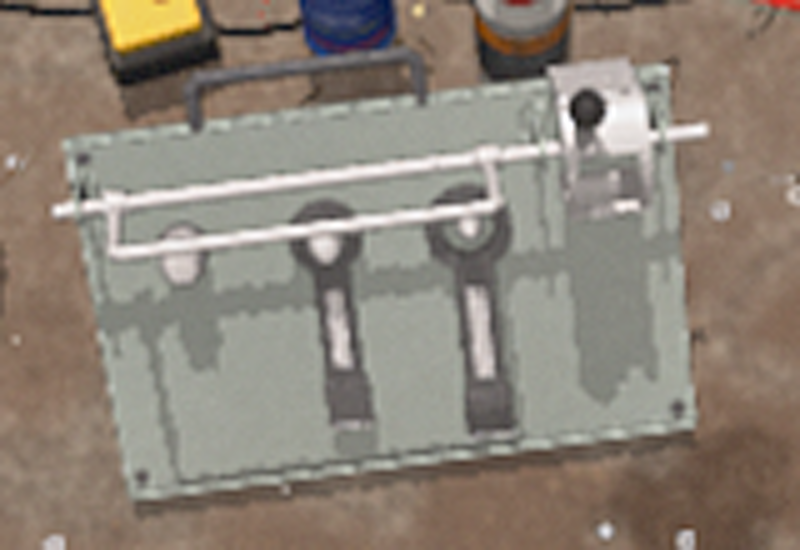

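View pics/scenec.png

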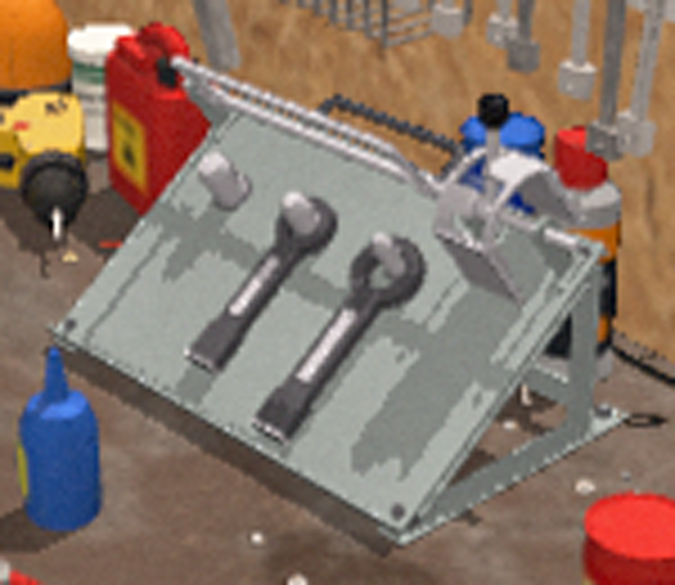

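The crops show the board corners, the three pegs (large peg left and empty), the large spanner on the right peg, and the knob at the top right. I'll fit the rack pose, triangulate the knob and measure the small spanner.

```bash
cat > h.py <<'E'
import numpy as np,cv2
from scipy.spatial.transform import Rotation as R
from scipy.optimize import least_squares
C={'scene':(452.3015579740401,318.680609479764,195.24367536024513,[-0.15750075,-1.06254928,0.77680033],[0.8092161,-0.26162649,0.155677,-0.50247941]),
'top':(495.47094986730707,323.1236418647195,197.9787959936802,[0.24960339,-0.05083712,1.62693342],[-0.69986287,0.70803004,-0.0689417,0.06428436])}
def proj(n,p):
    f,cx,cy,t,q=C[n]; v=R.from_quat(q).inv().apply(np.asarray(p)-t); return v[...,:2]/v[...,2:]*f+[cx,cy]
def ray(n,uv):
    f,cx,cy,t,q=C[n]; return np.array(t),R.from_quat(q).apply([(uv[0]-cx)/f,(uv[1]-cy)/f,1])
def plane(n,uv,z):
    t,d=ray(n,uv); return t+d*(z-t[2])/d[2]
def tri(a,b):
    (p,d),(q,e)=ray('top',a),ray('scene',b)
    s=np.linalg.lstsq(np.c_[d,-e],q-p,rcond=None)[0]; A=p+d*s[0];B=q+e*s[1]; return (A+B)/2,np.linalg.norm(A-B)
E
python3 - <<'E'
from h import *
P=[('top',(-.136,.189,.01),(252,214.4)),('top',(-.136,-.189,.01),(363.4,200.6)),('top',(.06,.189,.15),(238,143.6)),('top',(.06,-.189,.15),(358.6,128.4)),
('scene',(-.136,.189,.01),(271.6,214.4)),('scene',(-.136,-.189,.01),(349.6,260)),('scene',(.06,-.189,.15),(392.7,195.6))]
def res(x): return np.concatenate([proj(n,R.from_euler('z',x[2]).apply(p)+[x[0],x[1],0])-uv for n,p,uv in P])
s=least_squares(res,[.4,0,0]); print(s.x,s.fun.round(1))
x=s.x; W=lambda p:R.from_euler('z',x[2]).apply(p)+[x[0],x[1],0]
for y in(.09,0,-.09):print('pegtip',[((proj(n,W((-.0235,y,.1414)))-o)*k).round() for n,o,k in(('top',(225,115),5),('scene',(260,140),4.5))])
k,e=tri((342.4,136.4),(369.5,164)); print('knob',k,e,'rack frame',R.from_euler('z',-x[2]).apply(k-[x[0],x[1],0]))
im=cv2.imread('pics/top0.png'); hsv=cv2.cvtColor(im,cv2.COLOR_BGR2HSV)
c=im[240:275,185:235]; cv2.imwrite('pics/sp.png',cv2.resize(c,None,fx=12,fy=12,interpolation=cv2.INTER_CUBIC))
for nm,lo,hi,z,(u0,u1,v0,v1) in(('bottle',(100,100,40),(125,255,255),.06,(295,330,230,262)),('tape',(20,120,120),(35,255,255),.03,(255,295,240,275)),('tin',(0,150,80),(8,255,255),.1,(410,450,170,215)),('block',(8,60,110),(22,200,255),.022,(372,410,230,262))):
    m=cv2.inRange(hsv,lo,hi)[v0:v1,u0:u1]; pts=cv2.findNonZero(m)[:,0]+[u0,v0]; b=cv2.boundingRect(pts.astype(np.int32)); print(nm,b,[plane('top',p,z)[:2].round(3) for p in((b[0],b[1]),(b[0]+b[2],b[1]+b[3]))])
E
```

```text
[0.66564641 0.00331201 0.12193738] [-0.7 -0.6  1.1 -1.7  0.3  1.2  0.4  1.  -0.4 -0.5 -1.2 -1.4  1.   0.2]
pegtip [array([242., 261.]), array([239., 176.])]
pegtip [array([387., 243.]), array([322., 213.])]
pegtip [array([531., 224.]), array([412., 253.])]
knob [ 0.69385076 -0.11988399  0.25051793] 0.0009817427576928213 rack frame [ 0.01300994 -0.1257119   0.25051793]
bottle (305, 237, 16, 17) [array([ 0.423, -0.004]), array([ 0.369, -0.054])]
tape (263, 245, 25, 26) [array([0.402, 0.132]), array([0.319, 0.052])]
tin (414, 178, 29, 28) [array([ 0.602, -0.351]), array([ 0.511, -0.438])]
block (372, 230, 38, 32) [array([ 0.448, -0.221]), array([ 0.343, -0.341])]
```

View pics/sp.png

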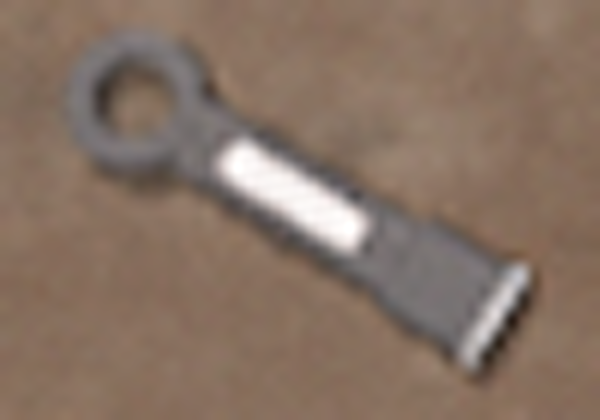

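The spanner crop shows the ring centre at (137,98) and the block end at (500,318). The pegs sit off the board's middle by about +37 mm, so I'll magnify them before fixing the pose.

```bash
python3 - <<'E'
from h import *
a=cv2.imread('pics/top0.png')[150:174,252:332]; b=cv2.imread('pics/scene0.png')[168:206,298:358]
a=cv2.resize(a,None,fx=10,fy=10,interpolation=cv2.INTER_CUBIC); b=cv2.resize(b,None,fx=9,fy=9,interpolation=cv2.INTER_CUBIC)
c=np.zeros((240+342,800,3),np.uint8); c[:240]=a; c[240:,:540]=b; cv2.imwrite('pics/pegs.png',c)
r=plane('top',(195.96,247.7),.014); e=plane('top',(226.2,266.0),.013); print(r,e,np.linalg.norm(r-e),np.degrees(np.arctan2(*(r-e)[1::-1])))
E
```

```text
[0.39775279 0.35152911 0.014     ] [0.33767013 0.25217921 0.013     ] 0.116109121175685 58.83620523171178
```

View pics/pegs.png

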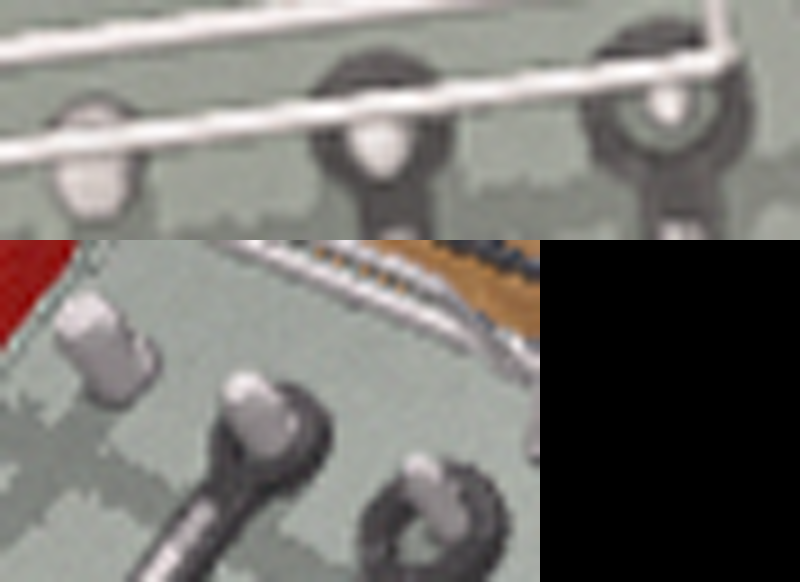

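Top view: the tips are at about (93,190), (380,158) and (668,105) in the crop. Scene view: (83,315), (243,388) and (422,470). Refit with all of these.

```bash
python3 - <<'E'
from h import *
L,Rr=.189,-.189
E=lambda a,s:((a[0]+.5)/s-.5,(a[1]+.5)/s-.5)
P=[('top',(-.136,.189,.01),(252,214.4),1),('top',(-.136,-.189,.01),(363.4,200.6),1),('top',(.06,.189,.15),(238,143.6),1),('top',(.06,-.189,.15),(358.6,128.4),1),
('scene',(-.136,.189,.01),(271.6,214.4),1),('scene',(-.136,-.189,.01),(349.6,260),1),('scene',(.06,-.189,.15),(392.7,195.6),1)]
P=[(n,p,(uv[0]-.4,uv[1]-.4),1) for n,p,uv,_ in P]
T=[('top',.09,(260.85,168.55)),('top',0,(289.55,165.35)),('top',-.09,(318.35,160.05)),('scene',.09,(306.8,175.9)),('scene',0,(324.55,184.)),('scene',-.09,(344.4,193.1))]
P+=[(n,(-.0235,y,.1414),uv,0) for n,y,uv in T]
def res(x): return np.concatenate([proj(n,R.from_euler('z',x[2]).apply(np.array(p)-[0,b*x[3],0])+[x[0],x[1],0])-uv for n,p,uv,b in P])
s=least_squares(res,[.4,0,0,.037],loss='soft_l1'); x=s.x; print(x,s.fun.round(1))
for i in range(3): p,e=tri(T[i][2],T[i+3][2]); print('tip tri',p.round(4),round(e,4),R.from_euler('z',-x[2]).apply(p-[x[0],x[1],0]).round(4))
k,e=tri((342.0,136.0),(369.1,163.6)); print('knob',k,e,R.from_euler('z',-x[2]).apply(k-[x[0],x[1],0]))
E
```

```text
[0.66294521 0.04121567 0.12541904 0.03608137] [-0.8 -0.5  1.  -2.  -0.   1.2  0.1  0.6  0.1 -0.4 -0.5 -1.6  1.4  0.2
  0.3 -0.2  0.6 -0.8  0.6  0.7 -0.6 -0.2 -0.4 -0.4 -0.9 -0.9]
tip tri [0.6295 0.1282 0.1396] 0.0028 [-0.0223  0.0905  0.1396]
tip tri [0.6395 0.0392 0.1392] 0.0043 [-0.0235  0.0009  0.1392]
tip tri [ 0.655  -0.0494  0.1363] 0.0015 [-0.0192 -0.089   0.1363]
knob [ 0.69428072 -0.11837488  0.25138354] 0.00018546654514589556 [ 0.01112612 -0.1622568   0.25138354]
```

```bash
cat >> h.py <<'E'
O=np.array([.663,.0412,0]);YAW=.1254
def rk(p): return R.from_euler('z',-YAW).apply(np.asarray(p)-O)
def wd(p): return R.from_euler('z',YAW).apply(p)+O
def st():
    from rig import robot
    o=robot.get_obs(); r=R.from_quat(o['tool_rot']); y=r.apply([0,1,0]); print('t',round(o['time'],2),'rack',rk(o['position']).round(4),'world',o['position'].round(4),'yawY-rackY',round((np.arctan2(y[1],y[0])-YAW-np.pi/2+np.pi)%(2*np.pi)-np.pi,4),'tilt',round(np.arccos(min(1,-r.apply([0,0,1])[2])),4),'F',o['ft_force'].round(1),'q',o['q'].round(2),'w',round(o['grip_width'],4),round(float(np.max(o['grip_force'])),1)); return o,r
E
python3 nudge.py '[[0,0,-0.033,-0.12],[0,0,-0.033,-0.12],[0,0,-0.033,-0.12],[-0.018,-0.037,0,0],[-0.018,-0.037,0,0],[-0.018,-0.037,0,0],[-0.018,-0.037,0,0],[-0.018,-0.037,0,0],[-0.018,-0.037,0,0],[-0.018,-0.037,0,0],[-0.018,-0.037,0,0],[-0.018,-0.037,0,0],[-0.018,-0.037,0,0],[-0.018,-0.037,0,0]]' 0
python3 -c "from h import *;st()"
```

```text
time: 1.27
position: [0.3927, 0.2273, 0.3214]
tool_rot: [-0.063, 0.998, 0.0, -0.0]
ft_force: [0.2, 0.4, 0.6]
grip_width: 0.0038
grip_force: 0.0
t 1.27 rack [-0.2449  0.2184  0.3214] world [0.3927 0.2273 0.3214] yawY-rackY 0.0009 tilt 0.0004 F [0.2 0.4 0.6] q [ 0.28  0.17  1.7   0.    1.27 -1.42] w 0.0038 0.0
```

```bash
python3 nudge.py '[[-0.0177,-0.0345,0,0],[-0.0177,-0.0345,0,0],[-0.0177,-0.0345,0,0],[-0.0177,-0.0345,0,0],[-0.0177,-0.0345,0,0],[-0.0177,-0.0345,0,0],[-0.0177,-0.0345,0,0],[-0.0177,-0.0345,0,0],[-0.0177,-0.0345,0,0],[-0.0177,-0.0345,0,0],[-0.0177,-0.0345,0,0],[0,0,0.028,0],[0,0,0.028,0],[0,0,0.028,0],[-0.015,0,0,0],[-0.015,0,0,0],[-0.01,0,0,0],[-0.005,0,0,0],[-0.005,0,0,0]]'
python3 -c "from h import *;st()"
```

```text
time: 2.85
position: [0.6818, -0.1166, 0.2366]
tool_rot: [-0.063, 0.998, 0.0, -0.002]
ft_force: [-2.9, -0.6, 0.3]
grip_width: 0.0006
grip_force: 1.4
t 2.85 rack [-0.001  -0.1589  0.2366] world [ 0.6818 -0.1166  0.2366] yawY-rackY 0.0009 tilt 0.004 F [-2.9 -0.6  0.3] q [-0.33  0.61  1.23 -0.    1.31 -2.03] w 0.0006 1.4
```

```bash
python3 nudge.py '[[-0.004,0,0,0],[-0.003,0,0,0],[-0.003,0,0,0]]'; python3 nudge.py '[[-0.002,0,0,0],[-0.001,0,0,0]]' | grep -E "force|pos"
```

```text
time: 3.1
position: [0.6843, -0.1163, 0.2363]
tool_rot: [-0.063, 0.998, 0.0, -0.011]
ft_force: [-22.2, -4.5, 7.2]
grip_width: 0.0007
grip_force: 11.4
position: [0.6844, -0.1163, 0.2363]
ft_force: [-25.1, -4.6, 9.2]
grip_force: 12.9
```

```bash
python3 - <<'E'
from h import *
N=np.array([-.588,0,.809]);U=np.array([.809,0,.588]);B=np.array([0,0,.109])
def brd(uv,h):
    t,d=ray('top',uv); t=rk(t); d=R.from_euler('z',-YAW).apply(d); s=(h-N@(t-B))/(N@d); p=t+s*d-B; return (p@U).round(4),p[1].round(4)
f=lambda u,v,k,a,b:((u+.5)/k-.5+a,(v+.5)/k-.5+b)
print('ring',brd(f(667,104,10,252,150),.014))
for u,v in((478,288),(484,375),(492,428)): print(brd(f(u,v,5,225,115),.013))
print('med ring',brd(f(381,112,10,252,150),.014))
E
python3 nudge.py '[[0.03,0,-0.005,0],[0.035,0,0,0],[0.035,0,0,0]]' 0.06
```

```text
ring (np.float64(-0.0072), np.float64(-0.0889))
(np.float64(-0.0498), np.float64(-0.0904))
(np.float64(-0.1107), np.float64(-0.0876))
(np.float64(-0.1492), np.float64(-0.0886))
med ring (np.float64(0.0027), np.float64(0.0005))
time: 3.52
position: [0.5961, -0.1276, 0.2428]
tool_rot: [-0.063, 0.998, -0.0, 0.001]
ft_force: [0.5, -0.5, -1.0]
grip_width: 0.0133
grip_force: 0.0
```

```bash
sed -i 's/^O=.*/O=np.array([.665,.0415,0]);YAW=.1254/' h.py
python3 nudge.py '[[-0.006,0.035,0,0],[-0.006,0.035,0,0],[0,0,0.04,0],[0,0,0.04,0],[0,0,0.04,0],[0,0,0.03,0],[0,0,0.015,0],[0,0,0.008,0],[0,0,0,0]]' 0.055
python3 - <<'E'
from h import *
st()
from rig import robot
c=robot.camera('scene')['img'][:,:,::-1][130:270,250:420]; cv2.imwrite('pics/g1.png',cv2.resize(c,None,fx=4.2,fy=4.2,interpolation=cv2.INTER_CUBIC))
E
```

```text
time: 4.27
position: [0.599, -0.0562, 0.0679]
tool_rot: [-0.063, 0.998, 0.001, -0.001]
ft_force: [-0.7, 0.4, -0.5]
grip_width: 0.0542
grip_force: 0.0
t 4.27 rack [-0.0778 -0.0887  0.0679] world [ 0.599  -0.0562  0.0679] yawY-rackY 0.0005 tilt 0.0026 F [-0.7  0.4 -0.5] q [-0.28  0.7   1.61  0.    0.83 -1.98] w 0.0542 0.0
```

View pics/g1.png

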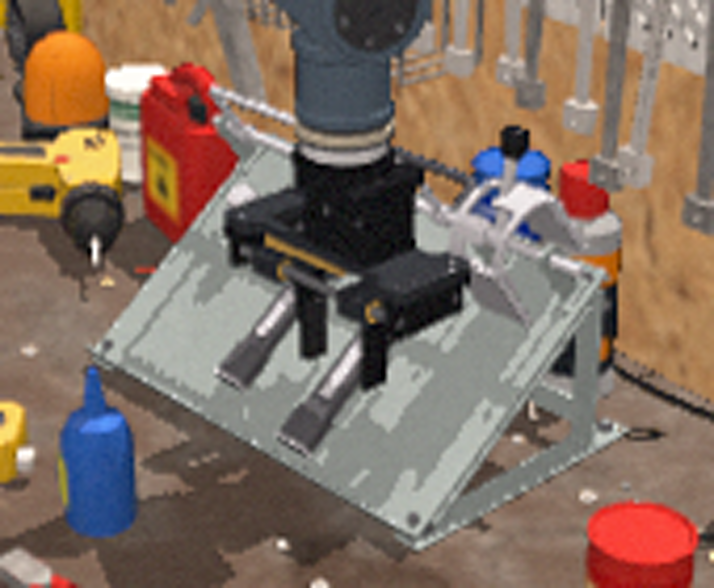

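The gripper straddles the large handle (fingers at (312,340) and (373,370)), and the body clears the bail. Next I lower to touch and grip.

```bash
python3 nudge.py '[[0,0,0.003,0],[0,0,0.003,0],[0,0,0,0]]' |grep -E "pos|ft"; python3 nudge.py '[[0,0,0.001,0],[0,0,0.001,0],[0,0,0,0]]' | grep -E "pos|ft"
```

```text
position: [0.6004, -0.0568, 0.0645]
ft_force: [0.2, 0.6, -0.3]
position: [0.6008, -0.0568, 0.0635]
ft_force: [-0.7, 0.8, 8.1]
```

```bash
python3 nudge.py '[[0,0,-0.003,0],[0,0,0,0],[0,0,0,0],[0,0,0,0],[0,0,0,0],[0,0,0,0]]' 0 60 ; python3 -c "from h import *;st()"
```

```text
time: 5.32
position: [0.5995, -0.0568, 0.0642]
tool_rot: [-0.063, 0.998, -0.0, -0.0]
ft_force: [-0.3, -1.1, -0.4]
grip_width: 0.0249
grip_force: 60.0
t 5.32 rack [-0.0773 -0.0893  0.0642] world [ 0.5995 -0.0568  0.0642] yawY-rackY 0.0007 tilt 0.0008 F [-0.3 -1.1 -0.4] q [-0.28  0.71  1.61 -0.    0.82 -1.98] w 0.0249 60.0
```

```bash
python3 nudge.py '[[0.006,0,-0.008,0],[0.012,0,-0.0165,0],[0.012,0,-0.0165,0],[0.006,0,-0.008,0],[0,0,0,0]]'
python3 - <<'E'
from h import *
st()
from rig import robot
a=robot.camera('scene')['img'][:,:,::-1][150:255,270:400];b=robot.camera('top')['img'][:,:,::-1][130:210,240:370]
c=np.zeros((590,800,3),np.uint8); a=cv2.resize(a,None,fx=3.1,fy=3.1,interpolation=cv2.INTER_CUBIC);b=cv2.resize(b,None,fx=3,fy=3,interpolation=cv2.INTER_CUBIC)
c[:a.shape[0],:a.shape[1]]=a; c[330:330+b.shape[0],:b.shape[1]]=b; cv2.imwrite('pics/g2.png',c)
E
```

```text
time: 5.73
position: [0.5624, -0.0609, 0.1148]
tool_rot: [-0.063, 0.998, 0.0, -0.0]
ft_force: [0.1, 0.3, -4.1]
grip_width: 0.0247
grip_force: 59.9
t 5.73 rack [-0.1146 -0.0887  0.1148] world [ 0.5624 -0.0609  0.1148] yawY-rackY 0.0005 tilt 0.0007 F [ 0.1  0.3 -4.1] q [-0.31  0.6   1.68 -0.    0.87 -2.  ] w 0.0247 59.9
```

View pics/g2.png

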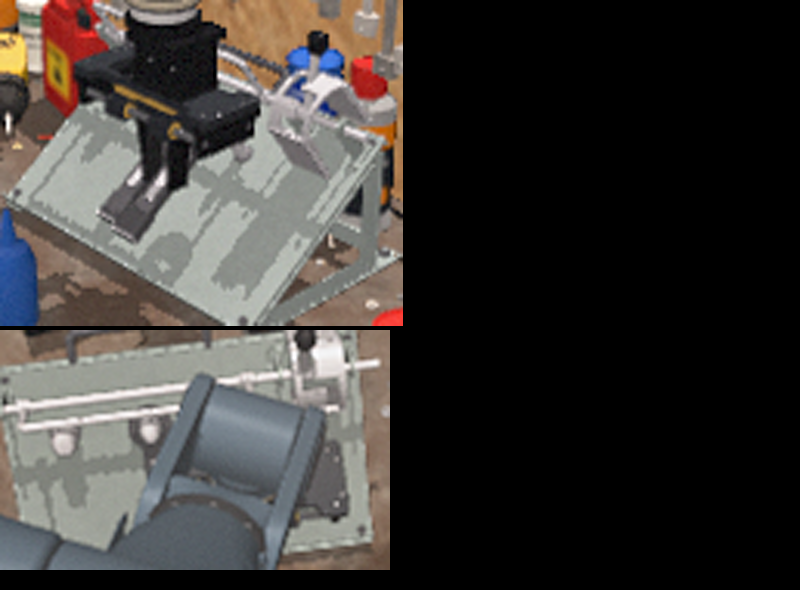

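```bash
python3 nudge.py '[[0,0.03,0,0],[0,0.03,0,0],[0,0.03,0,0],[0,0.03,0,0],[0,0.03,0,0],[-0.0035,0.02,-0.0025,0],[-0.0035,0.009,-0.0025,0],[0,0,0,0]]'
python3 -c "from h import *;st()"
```

```text
time: 6.5
position: [0.5493, 0.1195, 0.1182]
tool_rot: [-0.065, 0.998, 0.0, 0.001]
ft_force: [0.3, -0.5, -4.6]
grip_width: 0.0253
grip_force: 59.9
t 6.5 rack [-0.105   0.0919  0.1182] world [0.5493 0.1195 0.1182] yawY-rackY 0.0041 tilt 0.0014 F [ 0.3 -0.5 -4.6] q [ 0.02  0.59  1.69  0.    0.87 -1.69] w 0.0253 59.9
```

```bash
python3 nudge.py '[[-0.006,-0.0015,0.008,0],[-0.006,0,0.008,0],[0,0,0,0]]' | grep -E "pos|ft"; python3 nudge.py '[[-0.003,0,0.004,0],[-0.003,0,0.004,0],[0,0,0,0]]' | grep -E "pos|ft";python3 -c "from h import *;st()"
```

```text
position: [0.5617, 0.1158, 0.1005]
ft_force: [-0.2, -0.5, -5.1]
position: [0.5669, 0.1174, 0.0935]
ft_force: [-0.4, -0.1, -4.7]
t 7.0 rack [-0.0878  0.0876  0.0935] world [0.5669 0.1174 0.0935] yawY-rackY -0.0004 tilt 0.0006 F [-0.4 -0.1 -4.7] q [ 0.01  0.64  1.66 -0.    0.84 -1.68] w 0.0251 59.9
```

```bash
python3 nudge.py '[[-0.003,0.002,0.004,0],[-0.003,0,0.004,0],[0,0,0,0]]' | grep -E "pos|ft"; python3 nudge.py '[[-0.003,0,0.004,0],[-0.003,0,0.004,0],[0,0,0,0]]' | grep -E "pos|ft";python3 -c "from h import *;st()"
```

```text
position: [0.5727, 0.121, 0.0859]
ft_force: [0.2, 0.1, -4.7]
position: [0.5787, 0.1217, 0.0779]
ft_force: [-0.2, -0.3, -4.5]
t 7.5 rack [-0.0756  0.0904  0.0779] world [0.5787 0.1217 0.0779] yawY-rackY 0.0009 tilt 0.0002 F [-0.2 -0.3 -4.5] q [ 0.02  0.68  1.63 -0.    0.83 -1.68] w 0.025 59.9
```

```bash
python3 nudge.py '[[-0.003,0,0.004,0],[-0.0015,0,0.002,0],[0,0,0,0]]' | grep -E "pos|ft"; python3 nudge.py '[[-0.0012,0,0.0016,0],[-0.0012,0,0.0016,0],[0,0,0,0]]' | grep -E "pos|ft";python3 -c "from h import *;st()"
```

```text
position: [0.5828, 0.1222, 0.072]
ft_force: [-0.3, -0.3, -4.9]
position: [0.5849, 0.1225, 0.0694]
ft_force: [-0.0, 0.9, -3.8]
t 8.0 rack [-0.0693  0.0904  0.0694] world [0.5849 0.1225 0.0694] yawY-rackY 0.0008 tilt 0.0003 F [-0.   0.9 -3.8] q [ 0.02  0.7   1.62 -0.    0.82 -1.68] w 0.0249 59.9
```

```bash
python3 nudge.py '[[0,0,0,0],[0,0,0,0],[0,0,0,0],[0.004,0,-0.006,0],[0.012,0,-0.016,0],[0.02,0,-0.03,0],[0.02,0,-0.035,0],[0.025,0.03,-0.035,0],[0.02,0.035,0,0],[0.02,0.035,0,0],[0,0.04,0,0],[0,0.04,0,0]]' 0.05
python3 - <<'E'
from h import *
st()
from rig import robot
a=robot.camera('scene')['img'][:,:,::-1];b=robot.camera('top')['img'][:,:,::-1]
cv2.imwrite('pics/s3full.png',a);cv2.imwrite('pics/t3full.png',b)
a=a[150:255,260:390];b=b[130:210,240:370]
c=np.zeros((600,800,3),np.uint8); a=cv2.resize(a,None,fx=3,fy=3,interpolation=cv2.INTER_CUBIC);b=cv2.resize(b,None,fx=3,fy=3,interpolation=cv2.INTER_CUBIC)
c[:a.shape[0],:a.shape[1]]=a; c[330:330+b.shape[0],:b.shape[1]]=b; cv2.imwrite('pics/g3.png',c)
E
```

```text
time: 9.0
position: [0.4464, 0.2813, 0.1856]
tool_rot: [-0.063, 0.998, 0.0, 0.001]
ft_force: [0.8, -0.3, -0.3]
grip_width: 0.05
grip_force: 0.0
t 9.0 rack [-0.1868  0.2653  0.1856] world [0.4464 0.2813 0.1856] yawY-rackY -0.0001 tilt 0.0011 F [ 0.8 -0.3 -0.3] q [ 0.35  0.45  1.72 -0.    0.98 -1.35] w 0.05 0.0
```

View pics/g3.png

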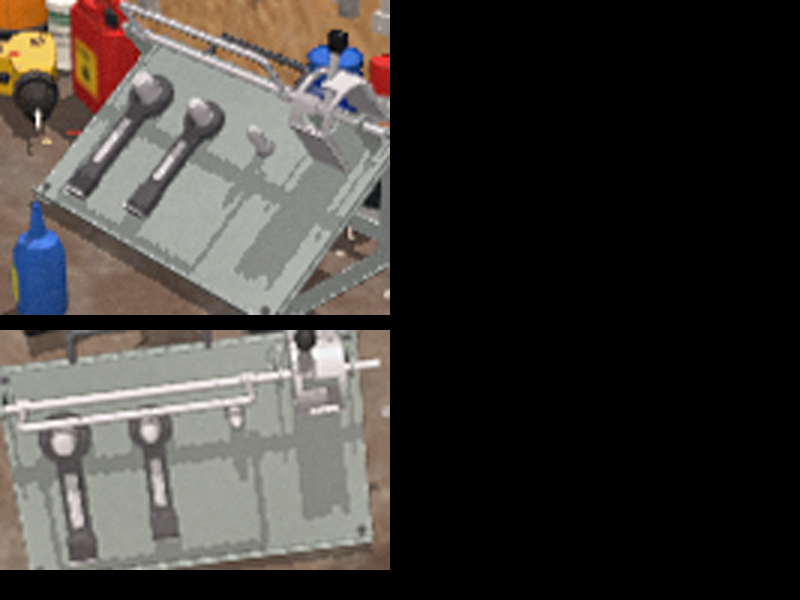

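The large spanner hangs home on the left peg at (65,440). Next is the small one, gripped on its block.

```bash
python3 nudge.py '[[0.0345,-0.0015,0,-0.12],[0,0,0,-0.12],[0,0,0,-0.12],[0,0,0,-0.12],[0,0,0,-0.12],[0,0,0,-0.12],[0,0,0,-0.12],[0,0,0,-0.06],[0,0,0,0]]' 0.055
python3 - <<'E'
from h import *
o,r=st(); print(r.inv().apply(np.array([.3446,.2634,.03])-o['position']), np.degrees(np.arctan2(*r.apply([1,0,0])[1::-1])))
E
```

```text
time: 9.85
position: [0.4143, 0.2739, 0.1847]
tool_rot: [-0.491, 0.871, -0.0, 0.0]
ft_force: [-0.0, -0.2, 0.6]
grip_width: 0.0548
grip_force: 0.0
t 9.85 rack [-0.2196  0.2619  0.1847] world [0.4143 0.2739 0.1847] yawY-rackY 0.9012 tilt 0.0009 F [-0.  -0.2  0.6] q [ 0.36  0.41  1.79 -0.    0.94 -2.24] w 0.0548 0.0
[0.04512964 0.05434505 0.15467361] -121.17888674905797
```

```bash
python3 nudge.py '[[0.015,0.018,0.01,0],[0.015,0.018,0.01,0],[0.015,0.018,0.01,0],[0,0,0.035,0],[0,0,0.035,0],[0,0,0.035,0],[0,0,0.018,0],[0,0,0,0]]'
python3 - <<'E'
from h import *
o,r=st(); print(r.inv().apply(np.array([.3446,.2634,.009])-o['position']))
from rig import robot
a=robot.camera('scene')['img'][:,:,::-1];b=robot.camera('top')['img'][:,:,::-1]
c=np.zeros((400,800,3),np.uint8);c[:,:400]=cv2.resize(a[170:240,180:250],(400,400),interpolation=cv2.INTER_CUBIC);c[:,400:]=cv2.resize(b[230:290,180:240],(400,400),interpolation=cv2.INTER_CUBIC); cv2.imwrite('pics/g4.png',c)
E
```

```text
time: 10.52
position: [0.343, 0.2629, 0.0286]
tool_rot: [-0.49, 0.872, 0.0, -0.003]
ft_force: [0.8, 0.1, -0.5]
grip_width: 0.055
grip_force: 0.0
t 10.52 rack [-0.2918  0.2599  0.0286] world [0.343  0.2629 0.0286] yawY-rackY 0.8986 tilt 0.0064 F [ 0.8  0.1 -0.5] q [ 0.39  0.66  2.05 -0.    0.43 -2.2 ] w 0.055 0.0
[-0.00138108 -0.00113841  0.01954107]
```

View pics/g4.png

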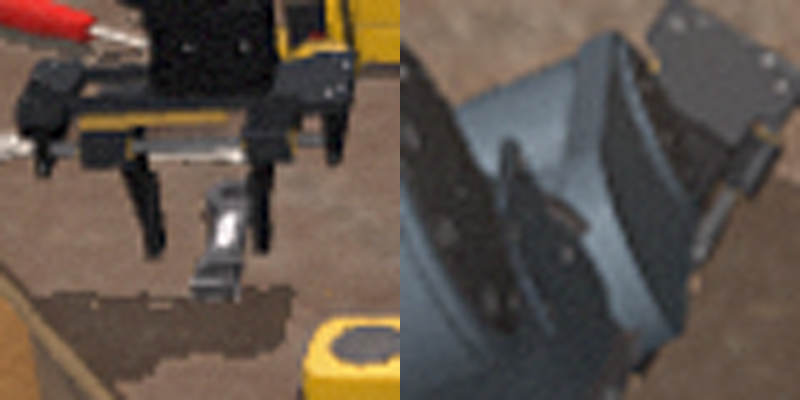

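The fingers straddle the block, with tips at (150,250) and (262,250). That was my tenth picture, so from here I rely on numbers only.

```bash
python3 nudge.py '[[-0.001,-0.001,0.0105,0],[0,0,0.009,0],[0,0,0,0]]'|grep -E "pos|ft"; python3 nudge.py '[[0,0,0,0],[0,0,0,0],[0,0,0,0],[0,0,0,0],[0,0,0,0],[0,0,0,0]]' 0 40
python3 -c "from h import *;st()"
```

```text
position: [0.3466, 0.2645, 0.012]
ft_force: [-0.1, -0.4, -0.3]
time: 11.37
position: [0.3461, 0.2645, 0.0119]
tool_rot: [-0.491, 0.871, -0.0, 0.0]
ft_force: [-0.3, -0.3, 2.9]
grip_width: 0.0254
grip_force: 40.0
t 11.37 rack [-0.2885  0.2611  0.0119] world [0.3461 0.2645 0.0119] yawY-rackY 0.9009 tilt 0.0005 F [-0.3 -0.3  2.9] q [ 0.39  0.7   2.05 -0.    0.38 -2.2 ] w 0.0254 40.0
```

```bash
python3 nudge.py '[[0,0,0,0],[0,0,0,0],[0,0,0.003,0],[0,0,0.002,0],[0,0,0,0]]' 0.045|grep -E "pos|ft"; python3 nudge.py '[[0,0,0,0],[0,0,0,0],[0,0,0,0],[0,0,0,0],[0,0,0,0],[0,0,0,0]]' 0 40
python3 -c "from h import *;st()"
```

```text
position: [0.3457, 0.2643, 0.0061]
ft_force: [0.2, 0.4, -0.1]
time: 12.28
position: [0.346, 0.2644, 0.0067]
tool_rot: [-0.491, 0.871, -0.0, 0.0]
ft_force: [-0.4, -0.2, -0.3]
grip_width: 0.0264
grip_force: 40.0
t 12.28 rack [-0.2886  0.2611  0.0067] world [0.346  0.2644 0.0067] yawY-rackY 0.9008 tilt 0.0001 F [-0.4 -0.2 -0.3] q [ 0.39  0.71  2.06 -0.    0.37 -2.2 ] w 0.0264 40.0
```

```bash
python3 nudge.py '[[0,0,-0.01,0],[0,0,-0.035,0],[0,0,-0.04,0],[0,0,-0.04,0],[0,0,-0.035,0.1126],[0,0,0,0.1126],[0,0,0,0.1126],[0,0,0,0.1126],[0,0,0,0.1126],[0,0,0,0.1126],[0,0,0,0.1126],[0,0,0,0.1126],[-0.03,0,0,0],[-0.03,0,0,0],[-0.029,0,0,0],[0,0,0,0]]' - 60
python3 -c "from h import *;st()"
```

```text
time: 13.62
position: [0.4415, 0.2766, 0.167]
tool_rot: [-0.062, 0.998, 0.001, 0.005]
ft_force: [1.4, -0.5, -2.4]
grip_width: 0.0258
grip_force: 60.0
t 13.62 rack [-0.1923  0.2612  0.167 ] world [0.4415 0.2766 0.167 ] yawY-rackY -0.0015 tilt 0.0095 F [ 1.4 -0.5 -2.4] q [ 0.35  0.46  1.76 -0.    0.91 -1.35] w 0.0258 60.0
```

```bash
python3 nudge.py '[[0,-0.035,0,0],[0,-0.035,0,0],[0,-0.035,0,0],[0,-0.035,0,0],[0,-0.035,0,0],[0,-0.035,0,0],[0,-0.035,0,0],[0,-0.035,0,0],[0,-0.025,0,0],[0,-0.011,0,0],[0,0,0,0]]'
python3 -c "from h import *;st()"
```

```text
time: 14.53
position: [0.4737, -0.0402, 0.1662]
tool_rot: [-0.061, 0.998, -0.0, -0.0]
ft_force: [0.2, -0.5, -3.5]
grip_width: 0.0263
grip_force: 60.0
t 14.53 rack [-0.2    -0.0571  0.1662] world [ 0.4737 -0.0402  0.1662] yawY-rackY -0.0037 tilt 0.0007 F [ 0.2 -0.5 -3.5] q [-0.32  0.42  1.86 -0.    0.87 -2.01] w 0.0263 60.0
```

```bash
python3 nudge.py '[[-0.028,0,0,0],[-0.028,0,0,0],[-0.028,0,0,0],[0,0,0.02,0],[0,0,0.02,0],[0,0,0,0]]' - 30 |grep -E "pos|ft"; python3 nudge.py '[[0,0,0.007,0],[0,0,0.007,0],[0,0,0.007,0],[0,0,0,0]]' |grep -E "pos|ft|width"; python3 -c "from h import *;st()"
```

```text
position: [0.5532, -0.0247, 0.1228]
ft_force: [-1.4, 1.4, -3.7]
position: [0.5554, -0.0268, 0.1049]
ft_force: [-5.1, 1.0, -0.6]
grip_width: 0.0265
t 15.37 rack [-0.1172 -0.054   0.1049] world [ 0.5554 -0.0268  0.1049] yawY-rackY 0.0005 tilt 0.0033 F [-5.1  1.  -0.6] q [-0.25  0.6   1.71  0.    0.83 -1.95] w 0.0265 30.0
```

```bash
for i in 1; do python3 nudge.py '[[0,0,0.007,0],[0,0,0.007,0],[0,0,0.007,0],[0,0,0,0]]' |grep -E "pos|ft|width"; done; python3 nudge.py '[[0,0,0.007,0],[0,0,0.007,0],[0,0,0.007,0],[0,0,0,0]]' |grep -E "pos|ft|width"
```

```text
position: [0.5581, -0.0277, 0.084]
ft_force: [-0.1, 0.6, -0.0]
grip_width: 0.0267
position: [0.5572, -0.0277, 0.0624]
ft_force: [-0.0, -0.7, -0.4]
grip_width: 0.0267
```

```bash
python3 nudge.py '[[0,0,0.006,0],[0,0,0.006,0],[0,0,0.004,0],[0,0,0,0]]' |grep -E "pos|ft|width"; python3 nudge.py '[[0,0,0.002,0],[0,0,0.002,0],[0,0,0,0]]' |grep -E "pos|ft|width"; python3 nudge.py '[[0,0,0.002,0],[0,0,0.001,0],[0,0,0,0]]' |grep -E "pos|ft|width";  python3 -c "from h import *;st()"
```

```text
position: [0.5566, -0.0274, 0.0467]
ft_force: [-1.4, -0.2, -0.9]
grip_width: 0.0265
position: [0.5572, -0.0275, 0.0435]
ft_force: [0.3, -0.5, -0.1]
grip_width: 0.0261
position: [0.5571, -0.0275, 0.0406]
ft_force: [-0.4, -0.5, 0.2]
grip_width: 0.027
t 16.87 rack [-0.1157 -0.0549  0.0406] world [ 0.5571 -0.0275  0.0406] yawY-rackY 0.0001 tilt 0.0001 F [-0.4 -0.5  0.2] q [-0.25  0.71  1.74 -0.    0.7  -1.95] w 0.027 30.0
```

```bash
python3 nudge.py '[[0,0,0.0015,0],[0,0,0.0015,0],[0,0,0,0]]' |grep -E "pos|ft|width"; python3 nudge.py '[[0,0,0.001,0],[0,0,0.001,0],[0,0,0,0]]' |grep -E "pos|ft|width";python3 nudge.py '[[0,0,0.001,0],[0,0,0.001,0],[0,0,0,0]]' |grep -E "pos|ft|width"
```

```text
position: [0.5573, -0.0275, 0.0381]
ft_force: [-1.2, 0.3, 3.8]
grip_width: 0.0266
position: [0.5573, -0.0275, 0.038]
ft_force: [-3.4, 0.3, 17.4]
grip_width: 0.0265
position: [0.5574, -0.0275, 0.0379]
ft_force: [-6.1, 0.6, 30.5]
grip_width: 0.0271
```

```bash
python3 nudge.py '[[0,0,-0.0045,0],[0,0,0,0],[0,0,0,0]]' - 60|grep -E "pos|ft|width"; python3 nudge.py '[[0.006,0,-0.008,0],[0.012,0,-0.0165,0],[0.012,0,-0.0165,0],[0.003,0,-0.004,0],[-0.0125,-0.0173,-0.009,0],[-0.0125,-0.0173,-0.009,0],[0,0,0,0],[0,0,0,0]]' |grep -E "ft|width"; python3 -c "from h import *;st()"
```

```text
position: [0.5572, -0.0274, 0.038]
ft_force: [-0.5, 0.5, -0.8]
grip_width: 0.0256
ft_force: [-1.0, 0.2, -4.0]
grip_width: 0.0255
t 18.53 rack [-0.1226 -0.0908  0.1011] world [ 0.5547 -0.0639  0.1011] yawY-rackY -0.0014 tilt 0.0016 F [-1.   0.2 -4. ] q [-0.31  0.61  1.71  0.    0.82 -2.01] w 0.0255 60.0
```

```bash
python3 nudge.py '[[-0.0045,0.001,0.006,0],[-0.0045,0,0.006,0],[0,0,0,0]]' |grep -E "pos|ft"; python3 nudge.py '[[-0.003,0,0.004,0],[0,0,0,0]]' |grep -E "pos|ft";python3 nudge.py '[[-0.003,0,0.004,0],[0,0,0,0]]' |grep -E "pos|ft";python3 nudge.py '[[-0.003,0,0.004,0],[0,0,0,0]]' |grep -E "pos|ft"; python3 -c "from h import *;st()"
```

```text
position: [0.5616, -0.0597, 0.087]
ft_force: [0.3, -0.2, -2.9]
position: [0.5651, -0.0598, 0.0839]
ft_force: [0.9, -0.1, -3.1]
position: [0.5686, -0.0598, 0.0805]
ft_force: [-0.1, -0.7, -3.3]
position: [0.5716, -0.0596, 0.0767]
ft_force: [-0.3, -0.0, -3.6]
t 19.28 rack [-0.1053 -0.0886  0.0767] world [ 0.5716 -0.0596  0.0767] yawY-rackY -0.0 tilt 0.0 F [-0.3 -0.  -3.6] q [-0.3   0.66  1.68  0.    0.8  -1.99] w 0.0261 60.0
```

```bash
python3 nudge.py '[[-0.003,0,0.004,0],[0,0,0,0]]' |grep -E "pos|ft"; python3 nudge.py '[[-0.003,0,0.004,0],[0,0,0,0]]' |grep -E "pos|ft";python3 nudge.py '[[-0.003,0,0.004,0],[0,0,0,0]]' |grep -E "pos|ft";python3 nudge.py '[[-0.003,0,0.004,0],[0,0,0,0]]' |grep -E "pos|ft"; python3 nudge.py '[[-0.0015,0,0.002,0],[0,0,0,0]]' |grep -E "pos|ft";python3 -c "from h import *;st()"
```

```text
position: [0.5745, -0.0592, 0.0726]
ft_force: [1.0, -0.7, -3.6]
position: [0.5775, -0.0589, 0.0686]
ft_force: [0.2, 0.2, -3.4]
position: [0.5805, -0.0585, 0.0646]
ft_force: [0.9, -1.0, -2.5]
position: [0.5834, -0.0581, 0.0605]
ft_force: [-0.5, -1.7, -2.5]
position: [0.5847, -0.0579, 0.0588]
ft_force: [-1.3, -1.4, -3.0]
t 20.12 rack [-0.0921 -0.0886  0.0588] world [ 0.5847 -0.0579  0.0588] yawY-rackY -0.0001 tilt 0.0004 F [-1.3 -1.4 -3. ] q [-0.29  0.7   1.65 -0.    0.79 -1.98] w 0.0261 60.0
```

```bash
python3 nudge.py '[[-0.0015,0,0.002,0],[0,0,0,0],[0,0.003,0,0],[0,0.003,0,0],[0,0,0,0]]' |grep -E "pos|ft"; python3 nudge.py '[[0,-0.003,0,0],[0,-0.003,0,0],[0,-0.003,0,0],[0,-0.003,0,0],[0,0,0,0]]' |grep -E "pos|ft"; python3 nudge.py '[[0,0.003,0,0],[0,0.003,0,0],[0,0,0,0]]'|grep -E "pos|ft"
```

```text
position: [0.5854, -0.0542, 0.0572]
ft_force: [-4.1, -12.6, -4.1]
position: [0.5867, -0.0629, 0.0572]
ft_force: [-0.8, 3.2, -1.0]
position: [0.5867, -0.0579, 0.0574]
ft_force: [-1.1, -3.1, -2.2]
```

```bash
python3 nudge.py '[[0,-0.001,0,0],[0,0,0,0],[0,0,0,0],[0.004,0,-0.006,0],[0.012,0,-0.016,0],[0.02,0,-0.03,0],[0.02,0,-0.035,0],[0.02,0,-0.035,0],[0.025,0,-0.03,0],[0.025,0,-0.03,0],[0.03,0,-0.02,0],[0,0,0,0]]' 0.05|grep -E "ft|time"
python3 - <<'E'
from h import *
st()
from rig import robot
N=np.array([-.588,0,.809]);U=np.array([.809,0,.588]);B=np.array([0,0,.109])
ims={n:robot.camera(n)['img'][:,:,::-1] for n in('top','scene')}
for n in ims: cv2.imwrite(f'pics/{n}5.png',ims[n])
old={'top':cv2.imread('pics/t3full.png'),'scene':cv2.imread('pics/s3full.png')}
def brd(n,uv,h):
    t,d=ray(n,uv); t=rk(t); d=R.from_euler('z',-YAW).apply(d); s=(h-N@(t-B))/(N@d); p=t+s*d-B; return p@U*1000,p[1]*1000
for n in ims:
    d=cv2.cvtColor(old[n],cv2.COLOR_BGR2GRAY).astype(int)-cv2.cvtColor(ims[n],cv2.COLOR_BGR2GRAY)
    # rectify the board (10 mm out) to 1 px/mm, print dark map around the small peg lane
    for nm,I in(('now',ims[n]),):
        g=cv2.cvtColor(I,cv2.COLOR_BGR2GRAY); 
        for s in range(35,-150,-8):
            row=''
            for y in range(130,-140,-6):
                p=wd(B+U*s/1000+N*.012+[0,y/1000,0]); u,v=proj(n,p); x=g[int(round(v)),int(round(u))]; row+='#' if x<95 else ('+' if x<135 else ('.' if x<190 else 'o'))
            print(n[0],'%5d'%s,row)
E
```

```text
time: 22.2
ft_force: [-0.4, 0.1, -0.3]
t 22.2 rack [-0.2498 -0.089   0.2631] world [ 0.4283 -0.078   0.2631] yawY-rackY -0.0006 tilt 0.0042 F [-0.4  0.1 -0.3] q [-0.44  0.21  1.83 -0.    1.09 -2.13] w 0.0497 0.0
t    35 ooooooooooooooooooooooooooooooooooooooooooooo
t    27 o+....+.....................................+
t    19 o...+#++#+..........++++.....................
t    11 o.oo..ooo.ooo.ooo.ooo.ooo.oooooooooooooo.....
t     3 ...+#...+###......+#..++#+........##..#+.....
t    -5 ..##.ooo.##+......+#ooo+##........++o.#+.....
t   -13 ..+#+ooo###+......+#.oo+#+........#+.o+#.....
t   -21 ..++#+.+##+.......+++++##.........+####......
t   -29 .++++####+........++####+..........###+.+....
t   -37 +++++####.+++++++++.####++++.++++++#.++++++++
t   -45 ++++#+..#.+.+++++++++..#.++.+.++++++..#..+++.
t   -53 .++..+..#+..........#..+...........+o++.+....
t   -61 .....#..#...........#o.#...........#oo++.....
t   -69 ..+.+.o.#...........+oo#............o.++.....
t   -77 .+...+o.#...........#o.+...........+oo+......
t   -85 ....+.o.#...........#o.#..........+#+++......
t   -93 ......o.#.......
[... 1003 characters left out ...]
   -53 .....+.+##+...+....++..##+...+.....oo+##.....
s   -61 ....+...+##.........+o.##...........o+#+.....
s   -69 ....+.o+###.........+oo##+..........o.##.....
s   -77 ....++o.##+..........o.##..........+o+#+.....
s   -85 ....+.oo##...........o.##+.........+++##.....
s   -93 .....oo+##+.........#.###.........+#+++#.....
s  -101 ....+.o.+#..........+++##+........+++++#.....
s  -109 ....+#+++##........++++##+........+#+++#.....
s  -117 ....+#++##+........++#++#+........++..+#.....
s  -125 ...+#+#####........+#####+.........##+#+.....
s  -133 ....+######........o++.++#...................
s  -141 ...+####+#+...........++.+...................
s  -149 ....o+o.o++...........+......................
```

Both image maps show the small ring round its peg with the handle straight down the slope, matching the medium spanner. Next is the keeper.

```bash
python3 nudge.py '[[0,0,-0.03,0],[0,0,-0.03,0],[-0.0385,-0.0104,0,0],[-0.0385,-0.0104,0,0],[-0.0385,-0.0104,0,0],[-0.0385,-0.0104,0,0],[-0.0385,-0.0104,0,0],[-0.0385,-0.0104,0,0],[-0.0385,-0.0104,0,0],[0,0,0,0],[0,0,0.03,0],[0,0,0.03,0],[0,0,0.03,0],[0,0,0,0]]' 0.05 |grep -E "ft|width"; python3 -c "from h import *;st()"; python3 nudge.py '[[0,0,0,0],[0,0,0,0],[0,0,0,0],[0,0,0,0],[0,0,0,0],[0,0,0,0]]' 0 20 ; python3 -c "from h import *;st()"
```

```text
ft_force: [-1.0, 1.1, -0.7]
grip_width: 0.05
t 23.47 rack [ 0.0188 -0.1599  0.2195] world [ 0.7036 -0.1148  0.2195] yawY-rackY 0.0003 tilt 0.0167 F [-1.   1.1 -0.7] q [-0.32  0.66  1.17  0.    1.32 -2.01] w 0.05 0.0
time: 23.97
position: [0.7093, -0.1185, 0.2315]
tool_rot: [-0.063, 0.998, -0.002, 0.002]
ft_force: [0.2, -3.4, 3.0]
grip_width: 0.0223
grip_force: 20.0
t 23.97 rack [ 0.0239 -0.1643  0.2315] world [ 0.7093 -0.1185  0.2315] yawY-rackY -0.0002 tilt 0.0061 F [ 0.2 -3.4  3. ] q [-0.32  0.65  1.16 -0.    1.32 -2.01] w 0.0223 20.0
```

```bash
python3 nudge.py '[[0.0098,0,0,0],[0.0098,0,-0.0005,0],[0.0095,0,0.0017,0],[0.0094,0,0.0029,0],[0.009,0,0.004,0],[0.0083,0,0.0053,0],[0,0,0,0],[0,0,0,0]]' |grep -E "ft|width"; python3 -c "from h import *;st()"
```

```text
ft_force: [-3.0, -5.2, 3.6]
grip_width: 0.0223
t 24.63 rack [-0.0337 -0.1639  0.2168] world [ 0.652  -0.1253  0.2168] yawY-rackY -0.0004 tilt 0.0028 F [-3.  -5.2  3.6] q [-0.36  0.59  1.33 -0.    1.22 -2.05] w 0.0223 20.1
```

```bash
python3 nudge.py '[[0,-0.006,0,0],[0,-0.006,0,0],[0,0,0,0]]' |grep -E "ft|width"; python3 -c "from h import *;st()"
```

```text
ft_force: [-5.0, -1.7, 6.5]
grip_width: 0.0226
t 24.88 rack [-0.0338 -0.1743  0.2167] world [ 0.6533 -0.1356  0.2167] yawY-rackY -0.0003 tilt 0.0029 F [-5.  -1.7  6.5] q [-0.37  0.59  1.32  0.    1.23 -2.07] w 0.0226 20.1
```

```bash
python3 nudge.py '[[0,-0.006,0,0],[0,-0.006,0,0],[0,0,0,0]]' |grep -E "ft|width"; python3 nudge.py '[[0,-0.002,0,0],[0,0,0,0]]' |grep -E "ft|width"; python3 -c "from h import *;st()"
```

```text
ft_force: [-5.4, -0.7, 6.8]
grip_width: 0.0222
ft_force: [-4.6, 0.1, 6.5]
grip_width: 0.0224
t 25.3 rack [-0.0338 -0.1875  0.2167] world [ 0.6549 -0.1487  0.2167] yawY-rackY 0.0001 tilt 0.0037 F [-4.6  0.1  6.5] q [-0.39  0.6   1.31  0.    1.24 -2.09] w 0.0224 20.1
```

```bash
python3 nudge.py '[[0.001,-0.0015,-0.0015,0],[0,0,0,0]]' |grep -E "ft|width"; python3 nudge.py '[[0.0072,0,0.0063,0],[0.007,0,0.0072,0],[0.0054,0,0.0082,0],[0.0048,0,0.0085,0],[0,0,0,0]]' |grep -E "ft|width"; python3 -c "from h import *;st()"
```

```text
ft_force: [-1.7, 3.9, 1.1]
grip_width: 0.0222
ft_force: [2.4, 5.8, -3.2]
grip_width: 0.0225
t 25.88 rack [-0.0586 -0.1878  0.1853] world [ 0.6304 -0.1521  0.1853] yawY-rackY -0.0003 tilt 0.0042 F [ 2.4  5.8 -3.2] q [-0.41  0.6   1.4   0.    1.14 -2.11] w 0.0225 20.0
```

```bash
python3 nudge.py '[[0.0033,0,0.0093,0],[0.0023,0,0.0095,0],[0,0,0,0]]' |grep -E "ft|width"; python3 -c "from h import *;st()"; python3 nudge.py '[[0,0,0.0015,0],[0,0,0,0]]' |grep -E "ft|width"; python3 -c "from h import *;st()"
```

```text
ft_force: [1.0, 5.9, -2.5]
grip_width: 0.0224
t 26.13 rack [-0.0636 -0.1878  0.1673] world [ 0.6254 -0.1527  0.1673] yawY-rackY -0.0003 tilt 0.0041 F [ 1.   5.9 -2.5] q [-0.41  0.62  1.43  0.    1.09 -2.11] w 0.0224 20.0
ft_force: [-1.2, 5.5, 3.4]
grip_width: 0.0224
t 26.3 rack [-0.0635 -0.1878  0.1671] world [ 0.6255 -0.1528  0.1671] yawY-rackY -0.0 tilt 0.0037 F [-1.2  5.5  3.4] q [-0.41  0.62  1.43  0.    1.09 -2.11] w 0.0224 20.0
```

```bash
python3 nudge.py '[[0,0.006,0,0],[0,0.006,0,0],[0,0,0,0]]' |grep -E "ft|width"; python3 -c "from h import *;st()"; python3 nudge.py '[[0,0.004,0,0],[0,0.003,0,0],[0,0.002,0,0],[0,0,0,0]]' |grep -E "ft|width"; python3 -c "from h import *;st()"
```

```text
ft_force: [-0.1, -0.2, 1.2]
grip_width: 0.0221
t 26.55 rack [-0.0634 -0.1777  0.1672] world [ 0.6243 -0.1427  0.1672] yawY-rackY 0.0007 tilt 0.0015 F [-0.1 -0.2  1.2] q [-0.4   0.61  1.45 -0.    1.08 -2.1 ] w 0.0221 20.0
ft_force: [-0.2, -4.0, 1.7]
grip_width: 0.0224
t 26.88 rack [-0.0634 -0.1694  0.1671] world [ 0.6233 -0.1345  0.1671] yawY-rackY 0.0004 tilt 0.0022 F [-0.2 -4.   1.7] q [-0.39  0.61  1.45 -0.    1.08 -2.08] w 0.0224 20.0
```

```bash
python3 nudge.py '[[0,0.002,0,0],[0,0,0,0]]' |grep -E "ft|width"; python3 -c "from h import *;st()"; python3 nudge.py '[[0,-0.002,0,0],[0,0,0,0],[0,0,0,0],[0,0,0,0],[0,0,-0.01,0],[0,0,-0.03,0],[0,0,-0.04,0],[0.03,0,-0.03,0],[0.04,0,0,0],[0.04,0,0,0],[0.04,0,0,0],[0.04,0,0,0],[0,0,0,0]]' 0.05 |grep -E "ft|width|time"
python3 - <<'E'
from h import *
st()
from rig import robot
N=np.array([-.588,0,.809]);U=np.array([.809,0,.588]);B=np.array([0,0,.109])
ims={n:robot.camera(n)['img'][:,:,::-1] for n in('top','scene')}
for n in ims: cv2.imwrite(f'pics/{n}6.png',ims[n])
pts={}
for n,(u0,u1,v0,v1) in (('top',(325,375,130,175)),('scene',(345,400,165,225))):
    g=cv2.cvtColor(ims[n],cv2.COLOR_BGR2GRAY)[v0:v1,u0:u1]; m=(g<60).astype(np.uint8)
    k,l,s,c=cv2.connectedComponentsWithStats(m)
    print(n,[(s[i,4],(c[i]+[u0,v0]).round(1)) for i in range(1,k) if s[i,4]>8],'expected knob',proj(n,wd(np.array([.0134-.0741,-.169,.1756+.0117]))).round(1))
for n in ims:
    g=cv2.cvtColor(ims[n],cv2.COLOR_BGR2GRAY)
    for s in range(35,-70,-8):
        print(n[0],'%4d'%s,''.join('#' if x<95 else '+' if x<135 else '.' if x<190 else 'o' for x in (g[tuple(np.round(proj(n,wd(B+U*s/1000+N*.012+[0,y/1000,0])))[::-1].astype(int))] for y in range(130,-140,-6))))
for n,p in (('bottle',(313,245)),('tape',(275,258)),('tin',(430,190)),('block',(392,246))):
    a=cv2.imread('pics/top0.png')[p[1]-15:p[1]+15,p[0]-15:p[0]+15]; b=ims['top'][p[1]-15:p[1]+15,p[0]-15:p[0]+15]; print(n,np.abs(a.astype(int)-b).mean().round(1))
E
```

```text
ft_force: [1.2, -6.5, 2.0]
grip_width: 0.022
t 27.05 rack [-0.0634 -0.1692  0.1671] world [ 0.6233 -0.1343  0.1671] yawY-rackY 0.0005 tilt 0.005 F [ 1.2 -6.5  2. ] q [-0.39  0.61  1.45 -0.    1.08 -2.08] w 0.022 20.0
time: 28.13
ft_force: [0.2, -0.3, -0.3]
grip_width: 0.05
t 28.13 rack [-0.2612 -0.1651  0.2757] world [ 0.4265 -0.155   0.2757] yawY-rackY -0.002 tilt 0.0097 F [ 0.2 -0.3 -0.3] q [-0.59  0.23  1.77 -0.    1.15 -2.29] w 0.05 0.0
top [] expected knob [346.6 164.5]
scene [(np.int32(9), array([378.4, 172.2])), (np.int32(42), array([353.5, 191. ])), (np.int32(53), array([395.1, 207.7])), (np.int32(27), array([384.5, 215.2]))] expected knob [354.3 190.4]
t   35 ooooooooooooooooooooooooooooooooooooooooooooo
t   27 .+....+..................................+..+
t   19 .o..+#++++...........+++................o....
t   11 ...#+++.#+#........++++++.........+++++.o....
t    3 ...##...++++......#+..++++........++..++.....
t   -5 .o+#.ooo.##+......##ooo+##........++o.##o....
t  -13 ...#+ooo+##+......+#.oo+#+........#+.o+#o....
t  -21 .o.o#.oo#+oo...o...o#++o#+.o...o....##+.o....
t  -29
[... 392 characters left out ...]
..............o######+#++
s   19 +########++.........................#####...+
s   11 o.#######+##....oooo..+##+.......ooo.#++.....
s    3 ooo#######.o.ooooooo.oooo.oooooo.o.o+++##....
s   -5 ..+++######.+....+.+++.+#+#......+++..+##....
s  -13 ..###########+....+##++####.......#######....
s  -21 ...#########+......+#######........+####+....
s  -29 ....+######+........#####+.........#####.....
s  -37 ....+#####+.........+####.............##.....
s  -45 .+..#.o+###........+#.+###........+..###.....
s  -53 ....++.+##++..+....++..##+.........oo+##.....
s  -61 ....+...+#+.........+o.##...........o+#+.....
s  -69 ....+.o+###.........+o.##+.........+..##.....
bottle 19.9
tape 2.1
tin 2.3
block 4.8
```

```bash
python3 -c "from rig import robot; print(robot.hand_in())"
```

```text
the job is handed in; nothing more can be done
None
```

I handed the job in at about 28 s, and my own checks show it done, though the hand-in gave no verdict: the large and small spanners hang on their own pegs, and the keeper is swung closed with its lever at the end of the locking pocket; the last image check matched for the tape measure, tin and sanding block, but did not confirm the bottle.

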